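# Sweep the bowl segments into the stock tray and clip its cover on

## Robot

A 6-joint arm with a two-finger parallel gripper is mounted at the origin on the work surface. World frame = base frame: x ahead of the robot, y to its left, z up, the work surface at z = 0. Lengths are in mm, angles in rad, forces in N, time in s.
With the tool pointing down it reaches from about 300 to 775 mm from the base axis. Payload 14.6 kg.
Tool frame: the origin (TCP) lies on the centre line of the jaws, within the pads' length; the fingertips stand manip.tcp_to_tips ahead of it and the grasp point (between the pads) lies 5 mm behind it (manip.tcp_to_tips is the distance from the TCP to the fingertips, in mm); z points along the fingers, y is the direction in which the jaws open and shut (so a half turn about z gives the same grasp; the last joint's range is limited). The gripper opens to 94 mm and grips with 3 to 60 N. Pads are 16 mm wide; open, the fingers measure 119 mm over their backs; the gripper's body (75 mm by 177 mm) begins 78 mm behind the grasp point.
Start: joints at [-0.067, 0.3, 1.521, -0, 1.321, -0.067], TCP at [549.99, -0.002, 196.446] pointing down, gripper open.
Joint ranges: [-3.03, 3.03], [-0.79, 2.21], [0.23, 2.52], [-1.04, 4.18], [0, 3.07], [-2.55, 2.55]. Speed limits (rad/s): [2.22, 2.22, 2.57, 3.14, 3.14, 3.14].

## Interface

Orientations are given as [roll, pitch, yaw] about the fixed x, y, z axes, in that order (R = Rz(yaw) Ry(pitch) Rx(roll)).
In Python, from cell import manip, optics, workorder gives the robot as it stands. The module is installed in compiled form; this text tells all that it offers.
- The arm moves only by the tool jog_arm, never from a script. Its argument "deltas" is text: rows parted by semicolons, each of 5 numbers parted by spaces: the shift along the tool's x, y, z in mm, then the turn about the tool's z in rad, then the finger opening in mm, from 0 to 94. In form: tx ty tz twist grip; .... A call has exactly 10 rows; each row is the pose to reach, as a shift and turn from the pose commanded when the call began, along the tool's axes at that moment; what a row does not reach only later rows make up. A row lasts 1/8 s, in which the tool goes at most 62.5 mm and 10.7 degrees, less where a joint would pass 70% of its speed; a pose out of reach is approached as far as the arm can. A call with a gripper value outside its range is refused whole. The fingers move at their own pace and stop on an object; "squeeze" is the grip in N (left out, the last holds). Time passes only in rows, so rows that repeat a pose let the fingers close, or fill a call up. It gives the time, the measured TCP pose, the force and the opening at its end, in the units of the state.
- manip.read_state(): the state, without advancing time (a new reading comes with each control period).
- optics.camera(name): name is "scene" or "side" or "wrist"; returns (picture, depth): 400x640x3 uint8, red, green, blue; 400x640 float32, mm along the optical axis (not along the pixel's ray), 0 where there is no reading.
- optics.get_calibration(name): a dict with "intrinsics" (3x3 intrinsics, pixels), "dist_coeffs" ([k1, k2, p1, p2, k3] as OpenCV has them; the pictures are not rectified), "R" (3x3) and "t" (3): a world point X has camera coordinates R X + t; the wrist camera has in their place "hand_eye" (4x4, takes a point from camera to tool coordinates, whose origin is the TCP and whose axes are the flange's). Camera axes: x right, y down, z forward; pixel columns grow to the right and rows downward; lengths in mm; the calibration is good to about 2 mm. A picture is of the moment at which its call begins: read the wrist's pose just before it. get_calibration takes no time and is no camera call.
- workorder.sign_off(): hands the job in, once; it reports no verdict.
The state is a dict: "clock": time; "joints": joint angles; "qd": joint speeds; "effort": joint torques, N m; "eef_pos": TCP position; "eef_rot": TCP orientation; "wrist_force": force on the tool from outside, world axes, zero at the start; "moment": the same for the moment, N m; "finger_gap": finger opening in mm.
Only numpy, scipy, OpenCV 4.12 (cv2) and the standard library are available. Lean on these libraries where they do the work, as an engineer would, in place of code of your own. Each camera call takes 0.05 s, during which the arm holds its last target.

## Task

Take the wooden bench sweep by its grip and with it, not with the fingers, push all six sawn bowl segments off the bench into the low open-fronted tray, then set the sweep down on the bench. Put the steel cover over the tray and press it down until it snaps and is fully home, and keep pressing: finish with the hand still on the cover, pressing it down. Leave the other things on the bench where they are.

Things in the scene. Friction and masses are not known exactly. Their poses are not given: they have to be found in the camera images.
- tray: Low grey sheet-steel stock tray, fixed to the bench, open at the top and at its -x side (the mouth, facing roughly towards the robot); x runs from mouth to back wall, z up. Origin: centre of its outline, at bench level. Side walls: inner faces at y = +-73 mm, outer at +-81 mm, from x = -65 to +60 mm; back wall from x = 60 to 65 mm; walls 44 mm high; floor 3 mm thick.
- tray_mouth (a point): Middle of the tray's mouth, at floor level, 65 mm to -x of the tray's origin and 3 mm above the bench. A thin lip slopes from here down to the bench 25 mm further out, so what is pushed in must be able to ride 3 mm up, and a tool must pass 3 mm above the bench.
- tray_catch (a point): Outermost point of one of four alike sprung steel rollers, two in each side wall at x = +-34 mm, 17 mm up; they stand out 4 mm from the wall, yield inwards and spring out again over the rim of the cover, holding it down.
- cover: The tray's loose clip-on steel cover, about 0.2 kg, standing on its skirt: plate 146 (x) by 180 (y) mm, top face 41.5 mm above the skirt's lower edge. Origin: centre of the lower edge. Same both ways round. It fits over the outside of the tray's walls with 2 mm play and a rounded rim, origin over the tray's origin, x along the tray's x. Fully home its origin is 6.5 mm above the bench.
- cover_grip (a point): Middle of the wooden bar grip on top of the cover, 55.5 mm above the cover's origin: 16 mm thick (along the cover's x), 80 mm long (y), 28 mm tall. Pressing the cover down, its rim meets the rollers some 12 mm above home; pushing past them takes about 8 to 16 N, then it snaps down and the plate lands on the walls. Merely laid on, it stays some 12 mm too high.
- sweep: Wooden bench sweep, 0.24 kg, standing upright and loose on the bench: head 34 mm (x) by 130 mm (y) by 40 mm high with a flat foot, and on it an upright grip 26 mm thick (x), 36 mm wide (y), from 40 to 112 mm above the bench. Origin: centre of its foot; z up the grip.
- segment1: one of six alike sawn wooden bowl segments: a trapezoid block 34 mm (its long side, at its -x) to 26 mm (short side, at +x) by 26 mm by 22 mm high, about 14 g, lying flat. Origin: centre of its underside.
- segment2: one of six alike sawn wooden bowl segments: a trapezoid block 34 mm (its long side, at its -x) to 26 mm (short side, at +x) by 26 mm by 22 mm high, about 14 g, lying flat. Origin: centre of its underside.
- segment3: one of six alike sawn wooden bowl segments: a trapezoid block 34 mm (its long side, at its -x) to 26 mm (short side, at +x) by 26 mm by 22 mm high, about 14 g, lying flat. Origin: centre of its underside.
- segment4: one of six alike sawn wooden bowl segments: a trapezoid block 34 mm (its long side, at its -x) to 26 mm (short side, at +x) by 26 mm by 22 mm high, about 14 g, lying flat. Origin: centre of its underside.
- segment5: one of six alike sawn wooden bowl segments: a trapezoid block 34 mm (its long side, at its -x) to 26 mm (short side, at +x) by 26 mm by 22 mm high, about 14 g, lying flat. Origin: centre of its underside.
- segment6: one of six alike sawn wooden bowl segments: a trapezoid block 34 mm (its long side, at its -x) to 26 mm (short side, at +x) by 26 mm by 22 mm high, about 14 g, lying flat. Origin: centre of its underside.
- glue: bystander: upright glue bottle, 56 mm across, 160 mm tall. Origin: centre of its underside.
- bowl: bystander: turned wooden bowl, 130 mm across, 55 mm high. Origin: centre of its underside.
- chuck: bystander: steel four-jaw lathe chuck, 100 mm across, 68 mm high. Origin: centre of its underside.
- calipers: bystander: steel calipers lying flat, 160 mm (x) by 80 mm, 10 mm high. Origin: between the legs, on the bench.
- sander: bystander: cork sanding block 70 (x) by 40 by 22 mm. Origin: centre of its underside.
- gouge: bystander: turning gouge lying flat, from x = -280 mm (end of the wooden handle) to x = +140 mm (steel tip), 31 mm high. Origin: below the steel near the ferrule, on the bench.
There are look-alikes about, which are no part of the job. Leave any pink look-alike of the sweep alone. Leave any orange look-alike of the segment5 alone.

How it is judged (in metres and radians):
On the way, in this order (a step that is already met when the one before it is completed fails the run):
1. all six segments lie inside the tray, the sweep still in the hand (x of segment1 in the frame of tray between -0.05 and 0.062 m and y of segment1 in the frame of tray between -0.075 and 0.075 m and height (world z) of each of segment1, segment2, segment3, segment4, segment5, segment6 below 0.035 m and x of segment2 in the frame of tray between -0.05 and 0.062 m and y of segment2 in the frame of tray between -0.075 and 0.075 m and x of segment3 in the frame of tray between -0.05 and 0.062 m and y of segment3 in the frame of tray between -0.075 and 0.075 m and x of segment4 in the frame of tray between -0.05 and 0.062 m and y of segment4 in the frame of tray between -0.075 and 0.075 m and x of segment5 in the frame of tray between -0.05 and 0.062 m and y of segment5 in the frame of tray between -0.075 and 0.075 m and x of segment6 in the frame of tray between -0.05 and 0.062 m and y of segment6 in the frame of tray between -0.075 and 0.075 m and contact force between the fingers and sweep above 1 N), for 0.2 s.
2. the cover has snapped home on the tray and is being pressed down (z of cover in the frame of tray between 0.003 and 0.0085 m and horizontal distance between cover and tray below 0.006 m and angle between the z axis of cover and the z axis of tray, either way round below 0.03 rad and angle between the x axis of cover and the x axis of tray, either way round below 0.06 rad and contact force between cover and tray above 5 N and contact force between the fingers and cover above 2 N), for 0.5 s.
At the end, for the whole second after the job is handed in: All six segments inside the tray; the cover snapped home over it (within 2 mm of its full depth, not askew) and still pressed onto the tray with more than 5 N (its own weight is about 2 N) by the fingers; the sweep on the bench, clear of the hand, tray and cover (all of step 2 and x of segment1 in the frame of tray between -0.062 and 0.062 m and y of segment1 in the frame of tray between -0.075 and 0.075 m and height (world z) of each of segment1, segment2, segment3, segment4, segment5, segment6 below 0.035 m and x of segment2 in the frame of tray between -0.062 and 0.062 m and y of segment2 in the frame of tray between -0.075 and 0.075 m and x of segment3 in the frame of tray between -0.062 and 0.062 m and y of segment3 in the frame of tray between -0.075 and 0.075 m and x of segment4 in the frame of tray between -0.062 and 0.062 m and y of segment4 in the frame of tray between -0.075 and 0.075 m and x of segment5 in the frame of tray between -0.062 and 0.062 m and y of segment5 in the frame of tray between -0.075 and 0.075 m and x of segment6 in the frame of tray between -0.062 and 0.062 m and y of segment6 in the frame of tray between -0.075 and 0.075 m and height (world z) of sweep between -0.01 and 0.08 m and contact force between sweep and cover below 0.1 N and contact force between sweep and tray below 0.1 N and contact force between the fingers and sweep below 0.1 N); the arm keeps its last pose, push and grip.
It fails at once if the fingers push a segment (contact force between the fingers and segment1 above 0.5 N or contact force between the fingers and segment2 above 0.5 N or contact force between the fingers and segment3 above 0.5 N or contact force between the fingers and segment4 above 0.5 N or contact force between the fingers and segment5 above 0.5 N or contact force between the fingers and segment6 above 0.5 N).
It fails at once if a bystander is moved more than 30 mm (distance of any of glue, bowl, chuck, calipers, sander, gouge from where it was at the start of the episode above 0.03 m).
It also fails if it takes over 72 s, if anything falls off the work surface, if the arm or the gripper's body presses on something with over 40 N, if the wrist force passes 120 N, or if a joint passes its speed limit or range.

## Working session

There is one attempt and no reset: what is moved stays moved. The work goes in short steps, Python scripts to look and compute and a tool call to move; the robot and the scene stay as the last step left them, time stands still between calls to the robot, and variables do not carry over. Pictures are saved under pics/ and viewed, and the job is handed in when it is done.

Besides the shell and the picture viewer there is one more tool, called after "Call:" as name(argument=value, ...) on one line, values as JSON. jog_arm: Moves the arm, as the interface text tells. Its arguments: {"type":"object","properties":{"deltas":{"type":"string"},"squeeze":{"type":"number"}},"required":["deltas"]}

```bash
mkdir -p pics; ls; python3 - <<'E'
from cell import manip, optics
import cv2,numpy as np
s=manip.read_state()
for k,v in s.items(): print(k,v)
print(manip.tcp_to_tips)
for n in ["scene","side","wrist"]:
    print(n,optics.get_calibration(n))
    im,d=optics.camera(n)
    cv2.imwrite(f"pics/{n}0.png",im[:,:,::-1]); np.savez(f"{n}0.npz",im=im,d=d)
E
```

```text
pics
clock 0.0
joints [-6.65805442e-02  3.00489416e-01  1.52157821e+00  1.94463623e-05
  1.32069262e+00 -6.66056083e-02]
qd [-0.00029347 -0.00046513 -0.00014211 -0.00076517 -0.0005626   0.00067804]
effort [-1.53750298e-03 -5.31805658e+01 -3.52735734e+01  7.07558286e-02
  2.43994006e-02 -4.79655944e-05]
eef_pos [5.49729594e+02 3.10780517e-02 1.95877503e+02]
eef_rot [-3.14042890e+00 -9.65046148e-05  1.57081651e+00]
wrist_force [ 0.31201254 -1.00256141 -0.47740221]
moment [ 0.00274042 -0.04077087  0.05346895]
finger_gap 93.95034230915829
14.0
scene {'intrinsics': array([[385.00773446,   0.        , 322.90816485],
       [  0.        , 385.00773446, 206.90719007],
       [  0.        ,   0.        ,   1.        ]]), 'dist_coeffs': array([0.02699798, 0.        , 0.        , 0.        , 0.        ]), 'R': array([[-0.7184166 ,  0.69548362,  0.01342131],
       [ 0.52020044,  0.54996281, -0.65340065],
       [-0.46181067, -0.4624321 , -0.7568933 ]]), 't': array([ 370.3400551 , -268.33182365, 1319.28590121])}
side {'intrinsics': array([[387.46800668,   0.        , 321.2902074 ],
       [  0. 
[... 303 characters left out ...]
48126, -0.50749371]]), 't': array([ 530.43037743,  126.52879544, 1124.28704755])}
wrist {'intrinsics': array([[283.98387493,   0.        , 317.58610119],
       [  0.        , 283.98387493, 197.03271024],
       [  0.        ,   0.        ,   1.        ]]), 'dist_coeffs': array([-0.03253807,  0.        ,  0.        ,  0.        ,  0.        ]), 'hand_eye': array([[-1.25042425e-04, -9.62416831e-01, -2.71576558e-01,
         7.98890451e+01],
       [ 9.99999910e-01, -1.02441337e-05, -4.24128236e-04,
        -6.87540390e-01],
       [ 4.05406087e-04, -2.71576587e-01,  9.62416746e-01,
        -1.88117798e+02],
       [ 0.00000000e+00,  0.00000000e+00,  0.00000000e+00,
         1.00000000e+00]])}
```

View pics/scene0.png

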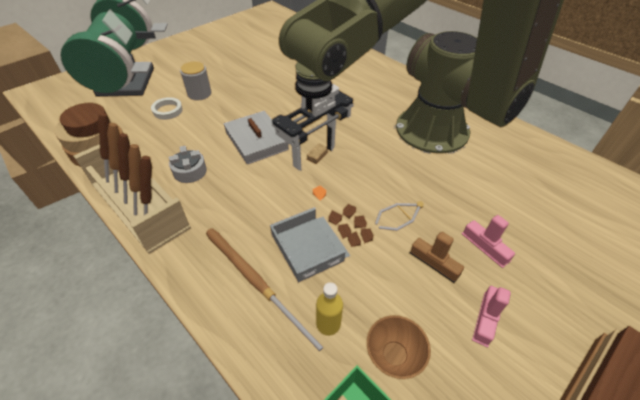

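View pics/side0.png

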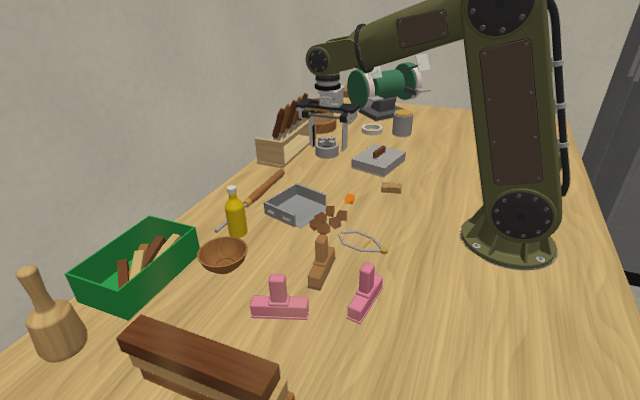

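View pics/wrist0.png

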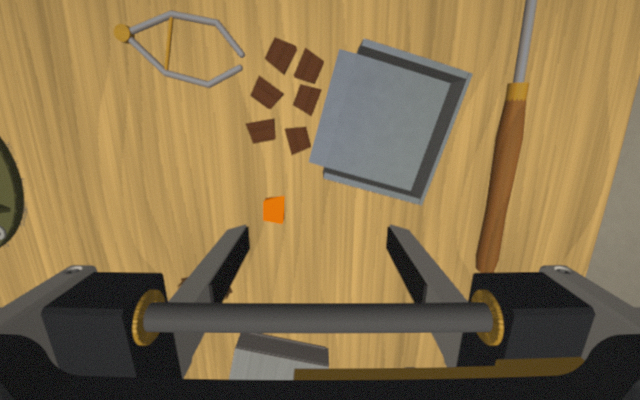

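Scene: the sweep is at about (437,258), the cover at (255,137) and the tray at (308,243). The six dark segments sit around (350,225), the orange decoy is at (320,192), and the pink sweeps are on the right. Next, measure these from depth and rays.

```bash
cat > h.py <<'E'
import numpy as np, cv2
from cell import optics
from scipy.spatial.transform import Rotation as Ro
def pose(s):
    return Ro.from_euler('xyz',s['eef_rot']).as_matrix(), np.array(s['eef_pos'])
def cam(name,s=None):
    c=optics.get_calibration(name); K=c['intrinsics']; D=c['dist_coeffs']
    if name=='wrist':
        R,p=pose(s); H=c['hand_eye']; Rc=R@H[:3,:3]; o=R@H[:3,3]+p
    else: Rc=c['R'].T; o=-Rc@c['t']
    return K,D,Rc,o
def rays(px,C):
    K,D,Rc,o=C
    u=cv2.undistortPoints(np.array(px,float).reshape(-1,1,2),K,D).reshape(-1,2)
    return np.c_[u,np.ones(len(u))]@Rc.T
def plane(px,z,C):
    r=rays(px,C); o=C[3]; return o+r*((z-o[2])/r[:,2])[:,None]
def cloud(d,C):
    h,w=d.shape; v,u=np.mgrid[:h,:w]
    r=rays(np.c_[u.ravel(),v.ravel()],C)
    return (C[3]+r*d.ravel()[:,None]).reshape(h,w,3)
def proj(X,C):
    K,D,Rc,o=C; Xc=(np.array(X,float).reshape(-1,3)-o)@Rc
    return cv2.projectPoints(Xc,np.zeros(3),np.zeros(3),K,D)[0].reshape(-1,2)
def twoview(p1,C1,p2,C2):
    r1=rays([p1],C1)[0]; r2=rays([p2],C2)[0]
    A=np.c_[r1,-r2]; t=np.linalg.lstsq(A,C2[3]-C1[3],rcond=None)[0]
    a=C1[3]+r1*t[0]; b=C2[3]+r2*t[1]; return (a+b)/2,np.linalg.norm(a-b)
E
cat > m1.py <<'E'
from h import *
from cell import manip
s=manip.read_state()
W={}
for n in ["scene","side","wrist"]:
    f=np.load(n+"0.npz"); C=cam(n,s); P=cloud(f['d'],C); W[n]=(f['im'],P,C)
    g=P[(f['d']>0)]; z=g[:,2]; m=(abs(z)<15)&(g[:,0]>300)&(g[:,0]<800); print(n,"bench z med",np.median(z[m]))
im,P,C=W['wrist']
hsv=cv2.cvtColor(im,cv2.COLOR_RGB2HSV)
# segments: dark brown
m=((hsv[...,0]<15)&(hsv[...,1]>90)&(hsv[...,2]<130)&(P[...,2]>5)&(P[...,2]<40)).astype(np.uint8)
m[220:]=0
n,l,st,ce=cv2.connectedComponentsWithStats(m)
for i in range(1,n):
    if st[i,4]>100:
        q=P[l==i]; t=q[q[:,2]>16]; print("seg",ce[i].round(),st[i,4],t.mean(0).round(1) if len(t) else None,np.percentile(q[:,2],90).round(1))
        c=plane(cv2.findContours((l==i).astype(np.uint8),0,1)[0][0].reshape(-1,2),22,C)[:,:2]; print('  minrect',cv2.minAreaRect(c.astype(np.float32)))
# tray walls
m=((hsv[...,1]<70)&(P[...,2]>38)&(P[...,2]<50)&(P[...,0]>450)&(P[...,1]>-80)); m[220:]=False
q=P[m]; print('tray top',len(q),q.mean(0)); print(cv2.minAreaRect(q[:,:2].astype(np.float32)))
for n in ['scene','side']:
    im,P,C=W[n]; hsv=cv2.cvtColor(im,cv2.COLOR_RGB2HSV)
    roi=(P[...,0]>300)&(P[...,0]<800)&(abs(P[...,1])<500)
    m=(P[...,2]>60)&(P[...,2]<115)&roi&(hsv[...,0]>5)&(hsv[...,0]<25)&(P[...,1]>100)&(hsv[...,1]>60)
    k,l,st,ce=cv2.connectedComponentsWithStats(m.astype(np.uint8))
    for i in range(1,k):
        if st[i,4]>20: q=P[l==i]; t=q[q[:,2]>np.percentile(q[:,2],90)-4]; print(n,'wood',ce[i].round(),st[i,4],t.mean(0).round(1),q[:,2].max().round(1),im[l==i].mean(0).round())
    m=(P[...,2]>37)&(P[...,2]<48)&roi&(hsv[...,1]<60)
    k,l,st,ce=cv2.connectedComponentsWithStats(m.astype(np.uint8))
    for i in range(1,k):
        if st[i,4]>60: q=P[l==i]; print(n,'gray',ce[i].round(),st[i,4],q.mean(0).round(1),cv2.minAreaRect(q[:,:2].astype(np.float32)))
E
python3 m1.py
```

```text
scene bench z med 0.5776838599488201
side bench z med -0.05693035570516258
wrist bench z med 0.1954363785699229
seg [280.  54.] 621 [504.8 151.7  21.9] 23.0
  minrect ((504.79803466796875, 151.12298583984375), (31.890583038330078, 27.385427474975586), 60.635501861572266)
seg [309.  67.] 579 [538.3 137.9  21.9] 23.0
  minrect ((538.82275390625, 137.0492706298828), (32.92695999145508, 25.363718032836914), 65.10802459716797)
seg [266.  93.] 532 [485.6 108.7  21.8] 22.9
  minrect ((485.80950927734375, 107.87969207763672), (24.120824813842773, 33.474788665771484), 53.80255126953125)
seg [307.  98.] 484 [535.6 101.8  22. ] 23.0
  minrect ((535.0308227539062, 102.05138397216797), (30.551816940307617, 24.430633544921875), 67.20437622070312)
seg [498. 159.] 623 [783.3  27.   21.5] 24.8
  minrect ((781.8917846679688, 23.43938446044922), (153.983642578125, 14.33802318572998), 89.28294372558594)
seg [262. 130.] 475 [478.3  63.9  21.9] 23.0
  minrect ((479.1113586425781, 63.4858512878418), (33.40863800048828, 23.937511444091797), 9.906082153320312)
seg [297. 139.] 438 [523.6  53.5  22.1] 23.0
  m
[... 867 characters left out ...]
4.93711853027344, 130.71336364746094), 74.20942687988281)
side wood [242. 212.] 46 [722.8 238.3 105.3] 114.6 [145. 121.  37.]
side wood [230. 216.] 54 [744.1 275.7  91.5] 94.5 [132. 110.  16.]
side wood [321. 247.] 280 [439.2 323.7 110.6] 113.9 [132.  98.  60.]
side gray [326. 147.] 86 [ 694.7 -350.8   43.8] ((698.5859985351562, -362.07470703125), (93.98572540283203, 68.26345825195312), 24.06812858581543)
side gray [378. 157.] 641 [ 468.8 -342.4   41.2] ((471.7286682128906, -356.8883361816406), (189.22283935546875, 148.760498046875), 76.0233383178711)
side gray [289. 198.] 272 [655.5  70.   41.7] ((639.833984375, 68.18236541748047), (164.2615509033203, 133.22396850585938), 75.12979888916016)
```

```bash
cat > m2.py <<'E'
from h import *
from cell import manip
s=manip.read_state()
th=np.radians(-15.5); T=np.array([639.5,68.3]); ex=np.array([np.cos(th),np.sin(th)]); ey=np.array([-ex[1],ex[0]])
for p in [(504.8,151),(538.5,137),(485.7,108),(535.3,102),(478.7,63.7),(523.8,53.6)]:
    d=np.array(p)-T; print(np.round([d@ex,d@ey],1))
for n in ['scene','side']:
    f=np.load(n+"0.npz"); C=cam(n,s); P=cloud(f['d'],C); im=f['im']; hsv=cv2.cvtColor(im,cv2.COLOR_RGB2HSV)
    m=(hsv[...,0]>8)&(hsv[...,0]<25)&(abs(P[...,0]-443)<100)&(abs(P[...,1]-324)<100)&(P[...,2]>5)
    for a,b in [(8,45),(34,44),(100,116)]:
        k=m&(P[...,2]>a)&(P[...,2]<b); q=P[k]; print(n,a,b,len(q),q.mean(0).round(1),cv2.minAreaRect(q[:,:2].astype(np.float32)))
    # other things: everything above 8mm
    roi=(P[...,0]>250)&(P[...,0]<800)&(abs(P[...,1])<480)&(P[...,2]>7)&(P[...,2]<170)
    k,l,st,ce=cv2.connectedComponentsWithStats(roi.astype(np.uint8))
    for i in range(1,k):
        if st[i,4]>60: q=P[l==i]; print(n,ce[i].round(),st[i,4],q.min(0).round(),q.max(0).round(),im[l==i].mean(0).round())
E
python3 m2.py
```

```text
[-151.9   43.7]
[-115.7   39.2]
[-158.8   -2.8]
[-109.4    4.6]
[-153.7  -47.4]
[-107.6  -45.1]
scene 8 45 835 [453.2 329.2  32.5] ((445.5453796386719, 324.8211669921875), (37.866111755371094, 130.23388671875), 3.72135853767395)
scene 34 44 479 [448.2 328.2  39.6] ((445.5446472167969, 324.810302734375), (37.84904479980469, 130.2034149169922), 3.7419872283935547)
scene 100 116 183 [448.2 326.3 110. ] ((446.14208984375, 325.13507080078125), (37.002323150634766, 26.682722091674805), 89.83413696289062)
scene [254. 136.] 2011 [ 388. -461.    7.] [ 569. -249.   74.] [147. 143. 136.]
scene [316. 152.] 238 [ 344. -192.    7.] [ 417. -143.   26.] [157. 130.  91.]
scene [187. 165.] 986 [ 663. -425.    7.] [ 760. -326.   72.] [119. 115. 110.]
scene [319. 191.] 121 [477. -59.   8.] [506. -24.  27.] [219. 138.  74.]
scene [401. 213.] 229 [304. 122.   7.] [462. 206.  14.] [176. 162. 139.]
scene [348. 210.] 130 [462.  49.   7.] [497.  80.  27.] [121.  86.  59.]
scene [303. 245.] 1328 [560. -24.   7.] [727. 166.  49.] [112. 110. 106.]
scene [334. 216.] 132 [512.  35.   7.] [543.  70.  26.] [122.  86
[... 1265 characters left out ...]
.    7.] [ 566. -246.   72.] [132. 124. 116.]
side [220. 236.] 3524 [ 625. -140.    7.] [800. 480. 162.] [110. 100.  45.]
side [291. 202.] 937 [554. -25.   7.] [722. 164.  46.] [96. 94. 89.]
side [391. 186.] 157 [ 340. -196.    8.] [ 411. -144.   25.] [145. 115.  72.]
side [350. 198.] 72 [472. -60.   8.] [500. -24.  24.] [210. 120.  33.]
side [322. 220.] 340 [484.  31.   7.] [552. 169.  26.] [116.  79.  50.]
side [338. 218.] 173 [460.  48.   7.] [504. 128.  24.] [119.  82.  52.]
side [321. 261.] 843 [420. 256.   7.] [456. 387. 114.] [135.  99.  61.]
side [365. 291.] 1093 [279. 319.   7.] [329. 449. 115.] [171. 102. 115.]
side [299. 302.] 197 [412. 451.  10.] [466. 480.  51.] [199. 129. 135.]
```

Call:
jog_arm(deltas="40 -13 0 0.005 94; 80 -27 0 0.01 94; 120 -40 0 0.02 94; 160 -53 0 0.03 94; 200 -67 0 0.04 94; 240 -80 0 0.05 94; 280 -93 0 0.05 94; 322 -107 0 0.05 94; 322 -107 0 0.05 94; 322 -107 0 0.05 94")

```text
clock: 1.4
eef_pos: [443.0, 321.6, 196.2]
eef_rot: [-3.141, 0.0, 1.521]
wrist_force: [0.8, -0.1, -0.5]
finger_gap: 93.9
```

```bash
cat > shot.py <<'E'
import sys
from h import *
from cell import manip
def shot(n,tag):
    s=manip.read_state(); im,d=optics.camera(n); cv2.imwrite(f"pics/{tag}.png",im[:,:,::-1]); np.savez(f"{tag}.npz",im=im,d=d)
    C=cam(n,s); return im,cloud(d,C),C,s
E
python3 - <<'E'
from shot import *
im,P,C,s=shot('wrist','w1'); print(s['eef_pos'],s['eef_rot'],s['clock'],P[0,0])
hsv=cv2.cvtColor(im,cv2.COLOR_RGB2HSV)
m=(hsv[...,0]>5)&(hsv[...,0]<25)&(hsv[...,1]>50)&(abs(P[...,0]-443)<60)&(abs(P[...,1]-324)<100)
for a,b in [(32,46),(98,118)]:
    q=P[m&(P[...,2]>a)&(P[...,2]<b)]; print(len(q),np.median(q[:,2]),cv2.minAreaRect(q[:,:2].astype(np.float32)))
E
```

```text
[442.99364524 321.61460265 196.20184171] [-3.14121182e+00  4.58490210e-04  1.52099758e+00] 1.4 [ 5.85157317e+01  5.67070004e+02 -3.56531643e-01]
1502 39.74952487548407 ((440.8971862792969, 322.09515380859375), (34.00632858276367, 129.1197967529297), 3.7365212440490723)
862 111.24797742187496 ((441.0443420410156, 321.7307434082031), (25.900503158569336, 36.42180633544922), 3.3136229515075684)
```

View pics/w1.png

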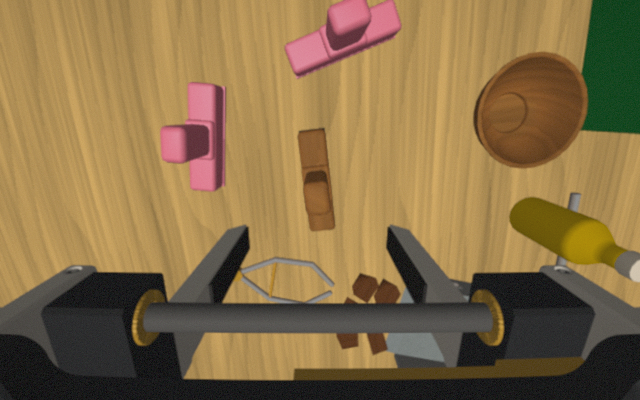

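Call:
jog_arm(deltas="0 -2 20 -0.05 94; 0.5 -2 45 -0.111 94; 0.5 -2 75 -0.111 94; 0.5 -2 105 -0.111 94; 0.5 -2 122 -0.111 94; 0.5 -2 122 -0.111 94; 0.5 -2 122 -0.111 60; 0.5 -2 122 -0.111 10; 0.5 -2 122 -0.111 10; 0.5 -2 122 -0.111 10", squeeze=45)

```text
clock: 2.7
eef_pos: [441.1, 322.7, 74.7]
eef_rot: [3.141, -0.0, 1.632]
wrist_force: [-0.6, -0.8, 0.3]
finger_gap: 57.1
```

```bash
python3 - <<'E'
from h import *
f=np.load('w1.npz'); 
from cell import manip
s=dict(eef_pos=[442.99364524,321.61460265,196.20184171],eef_rot=[-3.14121182,4.58e-4,1.52099758])
C=cam('wrist',s);P=cloud(f['d'],C)
T=np.array([639.5,68.3]);th=np.radians(-15.5)
ex=np.array([np.cos(th),np.sin(th)]); ey=np.array([-ex[1],ex[0]])
s0=dict(eef_pos=[549.73,0.03,195.88],eef_rot=[-3.1404289,-9.65e-5,1.5708165])
C0=cam('wrist',s0);P0=cloud(np.load('wrist0.npz')['d'],C0)
for Q in (P,P0):
    m=(Q[...,0]>300)&(Q[...,0]<470)&(Q[...,1]>115)&(Q[...,1]<225)&(Q[...,2]>5)&(Q[...,2]<14); m[300:]=False
    q=Q[m]; d=q[:,:2]-T; a=d@ex; b=d@ey; print(len(q),q[:,2].max(),a.max())
    for lo,hi in [(-60,-30),(-30,-15),(-15,0),(0,15),(15,30),(30,45),(45,60),(60,70)]:
        k=(b>lo)&(b<hi)
        if k.any(): print(lo,hi,a[k].max().round(1))
im0=np.load('wrist0.npz')['im'];hsv=cv2.cvtColor(im0,cv2.COLOR_RGB2HSV)
m=(hsv[...,0]<15)&(hsv[...,1]>90)&(hsv[...,2]<130)&(P0[...,2]>18)&(P0[...,2]<24)&(P0[...,0]<600);m[220:]=False
d=P0[m][:,:2]-T; print('seg extents',(d@ex).min(),(d@ey).min(),(d@ey).max())
for lo,hi in [(-70,-25),(-25,22),(22,70)]:
    k=((d@ey)>lo)&((d@ey)<hi); print((d@ex)[k].min(),(d@ex)[k].max(),(d@ey)[k].min(),(d@ey)[k].max())
E
```

```text
904 11.332876107733625 -198.25894559301182
-15 0 -266.9
0 15 -201.8
15 30 -198.3
30 45 -199.2
45 60 -210.6
60 70 -229.4
2156 12.284274169437765 -196.40928043054961
-30 -15 -237.3
-15 0 -218.0
0 15 -198.1
15 30 -196.4
30 45 -197.1
45 60 -208.4
60 70 -228.7
seg extents -175.18485794658721 -64.04072045730837 59.435778979451406
-172.7662136178297 -91.61479825968819 -64.04072045730837 -29.789699883238026
-175.18485794658721 -95.91952996336057 -17.591809473674832 18.601039351748707
-167.41443672638476 -101.79093764388132 25.581278613454867 59.435778979451406
```

Call:
jog_arm(deltas="0 0 0 0 10; 0 0 0 0 10; 0 0 0 0 10; 0 0 0 0 10; 0 0 0 0 10; 0 0 0 0 10; 0 0 -10 0 10; 0 0 -30 0 10; 0 0 -50 0 10; 0 0 -50 0 10", squeeze=45)

```text
clock: 3.95
eef_pos: [441.6, 323.0, 126.0]
eef_rot: [3.139, -0.001, 1.632]
wrist_force: [-0.7, 0.1, -3.6]
finger_gap: 25.7
```

```bash
python3 - <<'E'
from shot import *
im,P,C,s=shot('side','s2'); print(s['eef_pos'],s['eef_rot'],s['finger_gap'],s['wrist_force'])
m=(P[...,0]>380)&(P[...,0]<500)&(P[...,1]>240)&(P[...,1]<400)&(P[...,2]>20)&(P[...,2]<160)
print(P[m].min(0))
hsv=cv2.cvtColor(im,cv2.COLOR_RGB2HSV)
w=m&(hsv[...,0]>8)&(hsv[...,0]<25)&(hsv[...,1]>80)
print(np.percentile(P[w][:,2],[1,50,99]))
v,u=np.where(w); print(u.min(),u.max(),v.min(),v.max())
E
```

```text
[441.57486307 322.99475803 126.00642038] [ 3.13915196e+00 -1.36986388e-03  1.63184175e+00] 25.737474603396812 [-0.67990035  0.11181008 -3.57092796]
[414.7741796  255.42771316  49.49863484]
[ 51.86191714  90.85340666 158.06502967]
307 335 220 274
```

View pics/s2.png

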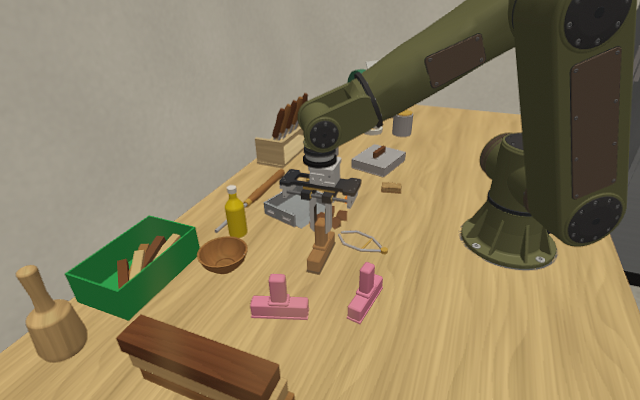

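Call:
jog_arm(deltas="-40 -1 0 0.06 10; -80 -2 0 0.12 10; -120 -3 0 0.20 10; -160 -4 0 0.28 10; -203 -5.7 0 0.332 10; -203 -5.7 0 0.332 10; -203 -5.7 0 0.332 10; -203 -5.7 0 0.332 10; -203 -5.7 0 0.332 10; -203 -5.7 0 0.332 10")

```text
clock: 5.25
eef_pos: [447.6, 120.0, 124.4]
eef_rot: [-3.141, 0.0, 1.301]
wrist_force: [-0.3, 0.5, -2.2]
finger_gap: 26.0
```

```bash
python3 - <<'E'
from shot import *
im,P,C,s=shot('wrist','w3'); print(s['eef_pos'],s['eef_rot'],s['finger_gap'],s['wrist_force'])
im2,P2,C2,s=shot('scene','sc3')
for X,Q in ((im,P),(im2,P2)):
  hsv=cv2.cvtColor(X,cv2.COLOR_RGB2HSV)
  m=(hsv[...,0]>5)&(hsv[...,0]<25)&(hsv[...,1]>50)&(abs(Q[...,0]-448)<70)&(abs(Q[...,1]-120)<100)
  q=Q[m&(Q[...,2]>82)&(Q[...,2]<99)]; 
  if len(q)>5: print(len(q),np.median(q[:,2]),cv2.minAreaRect(q[:,:2].astype(np.float32)))
E
```

```text
[447.64169155 120.00769506 124.3796932 ] [-3.14149876e+00  1.67367606e-05  1.30054296e+00] 25.99845270385615 [-0.33863032  0.46776568 -2.23876667]
2861 90.03587875317098 ((446.5172119140625, 119.87388610839844), (128.59323120117188, 33.92601776123047), 74.35347747802734)
421 90.46512671314383 ((451.8125, 121.2387466430664), (129.59642028808594, 34.61492919921875), 75.74822998046875)
```

View pics/w3.png

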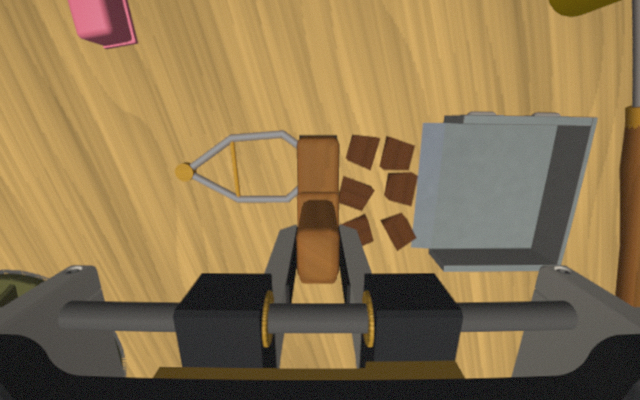

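View pics/sc3.png

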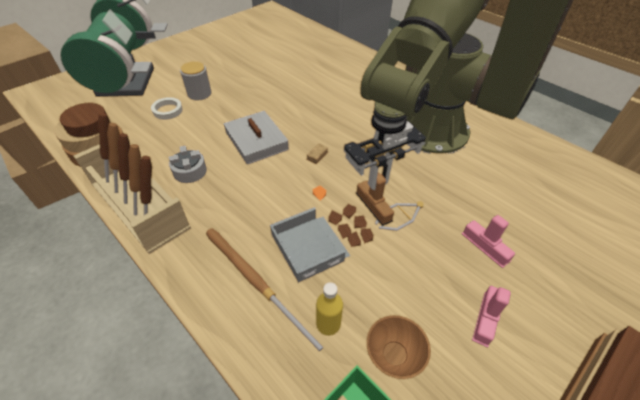

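```bash
python3 - <<'E'
from h import *
f=np.load('w3.npz');im=f['im']
C=cam('wrist',dict(eef_pos=[447.64169155,120.00769506,124.3796932],eef_rot=[-3.14149876,0,1.30054296]));P=cloud(f['d'],C)
hsv=cv2.cvtColor(im,cv2.COLOR_RGB2HSV)
for a,b in ((38,50),(41.5,47)):
  m=(hsv[...,1]<70)&(P[...,2]>a)&(P[...,2]<b)&(P[...,0]>530)&(P[...,1]>-80)&(P[...,0]<740);m[285:]=False
  q=P[m];print(len(q),np.median(q[:,2]),cv2.minAreaRect(q[:,:2].astype(np.float32)))
T=np.array([639.5,68.3]);th=np.radians(-15.5)
ex=np.array([np.cos(th),np.sin(th)]); ey=np.array([-ex[1],ex[0]])
m=(hsv[...,0]<15)&(hsv[...,1]>90)&(hsv[...,2]<130)&(P[...,2]>18)&(P[...,2]<25)&(P[...,0]<600);m[285:]=False
d=P[m][:,:2]-T;print((d@ex).min(),(d@ey).min(),(d@ey).max(),(d@ex).max())
for u,v in [(302,150),(302,135),(295,195)]: print(u,v,P[v-6:v+6,u-8:u][...].reshape(-1,3)[:, :].mean(0))
E
```

```text
3348 43.47001657980056 ((639.0142211914062, 68.43414306640625), (161.7312774658203, 131.0655975341797), 74.60513305664062)
2720 43.704751476106 ((639.1139526367188, 68.4181137084961), (161.72698974609375, 130.85400390625), 74.6212387084961)
-410.3730973991405 -64.12501003967967 148.68307037967685 -92.4215239027947
302 150 [442.88332072 174.89197418  56.61744679]
302 135 [443.46688787 186.06594613  15.41705158]
295 195 [416.78211283 125.19618292   8.25663612]
```

Call:
jog_arm(deltas="0 0 15 0 10; 0 0 30 0 10; 0 0 35 0 10; 0 0 35 0 10; 0 6 35 0 10; 0 12 35 0 10; 0 18 35 0 10; 0 24 35 0 10; 0 30 38 0 10; 0 34 44 0 10")

```text
clock: 6.6
eef_pos: [480.8, 110.4, 80.2]
eef_rot: [3.141, -0.0, 1.3]
wrist_force: [-0.8, -0.0, -1.7]
finger_gap: 25.5
```

```bash
cat > look.py <<'E'
from shot import *
T=np.array([639.2,68.4]);th=np.radians(-15.4)
ex=np.array([np.cos(th),np.sin(th)]); ey=np.array([-ex[1],ex[0]])
def tr(p): d=np.asarray(p)[...,:2]-T; return np.stack([d@ex,d@ey],-1)
import sys
tag=sys.argv[1]
im,P,C,s=shot('wrist','w'+tag); shot('scene','sc'+tag)
print(s['clock'],s['eef_pos'],'tray',tr(s['eef_pos']),s['eef_rot'],s['finger_gap'],s['wrist_force'])
hsv=cv2.cvtColor(im,cv2.COLOR_RGB2HSV)
m=(hsv[...,0]<15)&(hsv[...,1]>90)&(hsv[...,2]<130)&(P[...,2]>12)&(P[...,2]<30)&(P[...,0]<740);m[285:]=False
k,l,st,ce=cv2.connectedComponentsWithStats(m.astype(np.uint8))
for i in range(1,k):
    if st[i,4]>60: q=P[l==i]; t=tr(q); print('seg',ce[i].round(),st[i,4],t.mean(0).round(),t.min(0).round(),t.max(0).round(),np.percentile(q[:,2],95).round(1))
m=(hsv[...,0]>5)&(hsv[...,0]<25)&(hsv[...,1]>50)&(np.abs(P[...,:2]-s['eef_pos'][:2]).max(-1)<90)
z=s['eef_pos'][2]-74.4+40
q=P[m&(abs(P[...,2]-z)<8)]; 
if len(q)>5: r=cv2.minAreaRect(q[:,:2].astype(np.float32)); print('head top',np.median(q[:,2]),tr(r[0]),r[1:])
E
python3 look.py 4
```

```text
6.6 [480.84346229 110.44818623  80.17305294] tray [-163.83696332   -1.51408423] [ 3.14147644e+00 -1.18186420e-04  1.29969428e+00] 25.488934298645653 [-0.84733716 -0.03121425 -1.73884391]
seg [367. 155.] 1952 [-122.   46.] [-148.   27.] [-96.  64.] 23.1
seg [370. 202.] 1788 [-117.    4.] [-146.  -14.] [-87.  19.] 23.1
seg [381. 248.] 1077 [-104.  -42.] [-125.  -63.] [-84. -29.] 23.0
head top 45.72165248366275 [-164.87198007   -1.93869608] ((128.70770263671875, 33.950321197509766), 74.41687774658203)
```

View pics/w4.png

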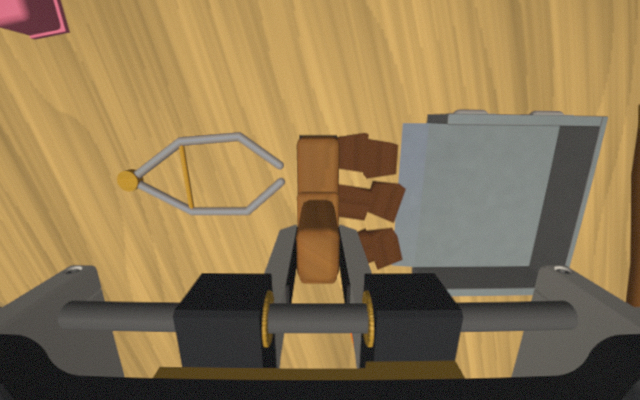

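Call:
jog_arm(deltas="0 6 0 0 10; 0 13 0 0 10; 0 20 0 0 10; 0 27 0 0 10; 0 34 0 0 10; 0 41 0 0 10; 0 48 0 0 10; 0 55 0 0 10; 0 60 0 0 10; 0 60 0 0 10")

```text
clock: 7.95
eef_pos: [538.6, 94.3, 80.4]
eef_rot: [3.141, 0.0, 1.3]
wrist_force: [0.2, 0.2, -2.2]
finger_gap: 25.9
```

```bash
python3 look.py 5
```

```text
7.95 [538.5744637   94.34009773  80.3740207 ] tray [-103.90116874   -1.71299773] [3.14136941e+00 7.05797212e-08 1.29964206e+00] 25.885841232368062 [ 0.21007724  0.17012986 -2.16277447]
seg [369. 156.] 2116 [-60.  46.] [-87.  27.] [-34.  64.] 26.0
seg [371. 203.] 1940 [-56.   3.] [-86. -18.] [-25.  16.] 26.1
seg [382. 255.] 1078 [-44. -49.] [-63. -73.] [-25. -36.] 26.0
head top 45.95693988193918 [-102.31791502   10.27065311] ((155.42063903808594, 55.91259765625), 63.207767486572266)
```

View pics/w5.png

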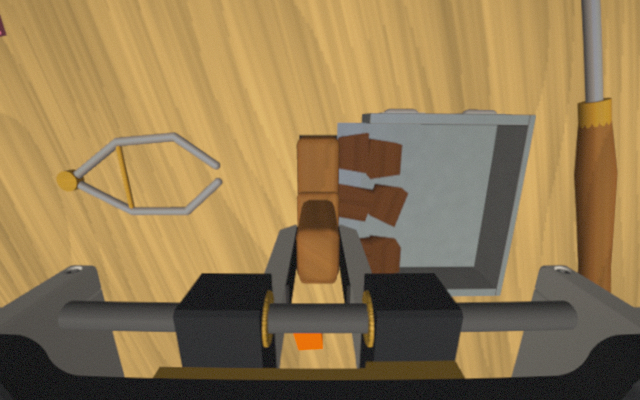

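Call:
jog_arm(deltas="0 6 0 0 10; 0 12 0 0 10; 0 18 0 0 10; 0 24 0 0 10; 0 30 0 0 10; 0 36 0 0 10; 0 42 0 0 10; 0 47 0 0 10; 0 48 0 0 10; 0 48 0 0 10")

```text
clock: 9.3
eef_pos: [584.5, 81.6, 80.4]
eef_rot: [3.142, 0.0, 1.3]
wrist_force: [0.3, -0.0, -4.1]
finger_gap: 25.9
```

```bash
python3 look.py 6
```

```text
9.3 [584.53260711  81.59116182  80.42670052] tray [-56.20757597  -1.79972212] [3.14150291e+00 4.01309721e-05 1.29979269e+00] 25.861591890943288 [ 0.27218727 -0.0203648  -4.11060828]
seg [368. 156.] 2057 [-14.  46.] [-40.  27.] [12. 64.] 26.1
seg [370. 204.] 1897 [-10.   2.] [-38. -18.] [21. 16.] 26.0
seg [381. 257.] 823 [  3. -51.] [-14. -67.] [ 18. -39.] 25.7
head top 45.96929807295837 [-53.08675296   9.33070541] ((175.9353485107422, 70.11763763427734), 55.4295539855957)
```

View pics/w6.png

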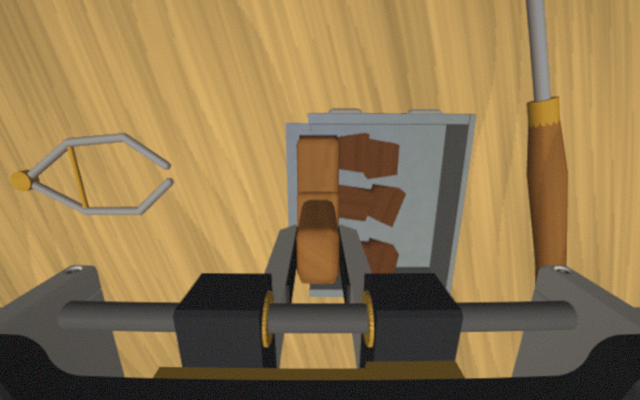

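View pics/sc6.png

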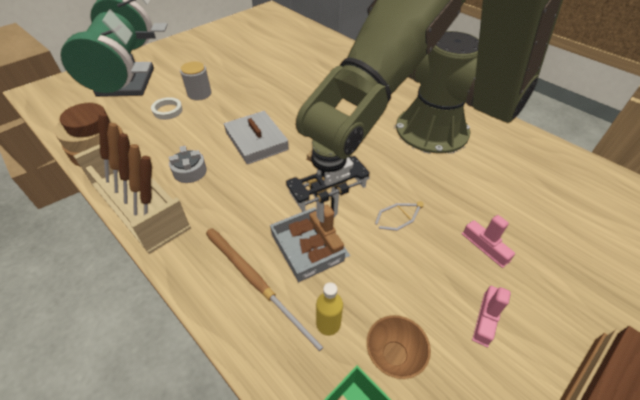

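Call:
jog_arm(deltas="0 5 0 0 10; 0 10 0 0 10; 0 10 0 0 10; 0 10 0 0 10; 0 -5 0 0 10; 0 -30 0 0 10; 0 -55 0 0 10; 0 -80 0 0 10; 0 -101 0 0 10; 0 -101 0 0 10")

```text
clock: 10.65
eef_pos: [486.7, 109.0, 80.8]
eef_rot: [3.141, -0.0, 1.301]
wrist_force: [0.7, -0.4, -3.2]
finger_gap: 25.7
```

```bash
python3 look.py 7
```

```text
10.65 [486.6642154  108.95049705  80.76350225] tray [-157.82748147   -1.41226289] [ 3.14131515e+00 -1.15793960e-04  1.30057714e+00] 25.71957451168564 [ 0.71774181 -0.36199947 -3.19931755]
seg [492. 156.] 2215 [-6. 46.] [-30.  26.] [23. 64.] 25.9
seg [488. 204.] 1995 [-3.  2.] [-30. -18.] [32. 16.] 25.9
seg [480. 260.] 1883 [ -2. -55.] [-30. -73.] [ 30. -39.] 25.9
head top 46.32051082986379 [-158.92168743   -1.85739516] ((128.62388610839844, 33.96147537231445), 74.29104614257812)
```

View pics/w7.png

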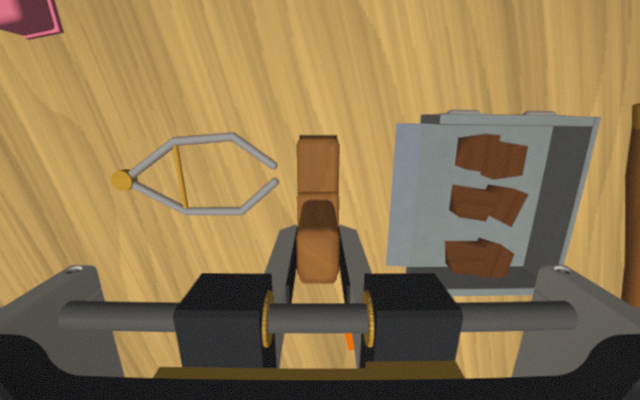

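View pics/sc7.png

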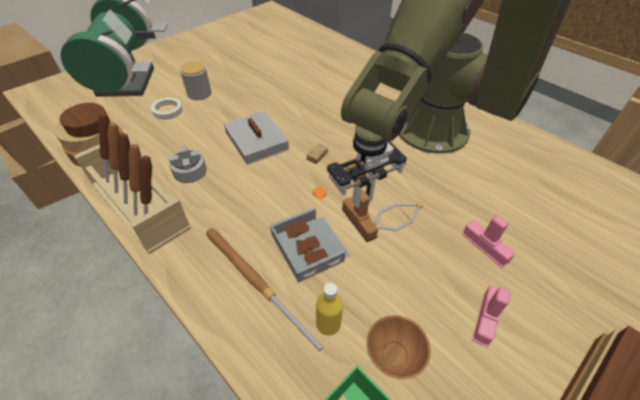

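Call:
jog_arm(deltas="0 0 3 0 10; 0 0 5.5 0 10; 0 0 5.7 0 10; 0 0 5.7 0 60; 0 0 5.7 0 70; 0 0 5.7 0 70; 0 0 5.7 0 70; 0 0 5.7 0 70; 0 0 -30 0 70; 0 0 -70 0 70")

```text
clock: 12.0
eef_pos: [486.8, 108.6, 151.1]
eef_rot: [-3.14, 0.001, 1.3]
wrist_force: [0.5, -0.3, 0.3]
finger_gap: 70.2
```

Call:
jog_arm(deltas="0 0 -40 0 70; -40 0 -50 0 70; -90 0 -50 0 70; -145 0 -50 0 70; -200 0 -50 0 70; -255 0 -50 0 70; -310 0 -50 0 70; -360 0 -50 0 70; -360 0 -50 0 70; -360 0 -50 0 70")

```text
clock: 13.25
eef_pos: [390.9, -237.8, 200.4]
eef_rot: [-3.141, -0.0, 1.299]
wrist_force: [-0.1, 0.4, 0.1]
finger_gap: 70.3
```

```bash
cat > cov.py <<'E'
from shot import *
import sys
im,P,C,s=shot('wrist',sys.argv[1]); print(s['clock'],s['eef_pos'],s['eef_rot'],s['finger_gap'],s['wrist_force'])
hsv=cv2.cvtColor(im,cv2.COLOR_RGB2HSV)
c=np.array([474,-355])
z0=float(sys.argv[2]) if len(sys.argv)>2 else 0
if len(sys.argv)>3: c=np.array([float(sys.argv[3]),float(sys.argv[4])])
m=(np.abs(P[...,:2]-c).max(-1)<120)
m[290:]=False
for a,b in ((36,47),(62,76)):
    q=P[m&(P[...,2]>a+z0)&(P[...,2]<b+z0)]
    if len(q)>20: print(a,len(q),np.median(q[:,2]),q[:,:2].mean(0),cv2.minAreaRect(q[:,:2].astype(np.float32)))
E
python3 cov.py w8
python3 - <<'E'
import sys; sys.path.insert(0,'.')
E
```

```text
13.25 [ 390.85996978 -237.81013057  200.36787916] [-3.14138793e+00 -2.57423616e-04  1.29943827e+00] 70.29041025780184 [-0.07849244  0.35017956  0.07468722]
36 8498 41.33552463648624 [ 480.5897214  -326.31081967] ((476.7959289550781, -343.3207092285156), (152.96888732910156, 146.494384765625), 75.94677734375)
62 346 68.69644913550528 [ 479.11043283 -332.17398909] ((478.0102233886719, -337.85614013671875), (43.60142135620117, 15.962419509887695), 76.92792510986328)
```

View pics/w8.png

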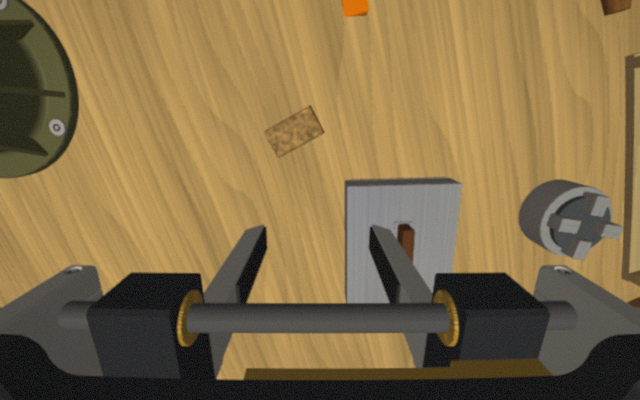

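Call:
jog_arm(deltas="-30 26 0 0 70; -60 52 0 0 70; -90 78 0 0 70; -131 112 0 0 70; -131 112 0 0 70; -131 112 0 0 70; -131 112 0 0 70; -131 112 0 0 94; -131 112 0 0 94; -131 112 0 0 94")

```text
clock: 14.55
eef_pos: [463.7, -394.3, 200.6]
eef_rot: [3.141, 0.0, 1.3]
wrist_force: [0.2, -0.0, -0.2]
finger_gap: 93.3
```

```bash
python3 cov.py w9
```

```text
14.55 [ 463.65462397 -394.27477103  200.59657943] [3.14146601e+00 9.71295875e-05 1.29988770e+00] 93.30807998989918 [ 0.22158977 -0.04904637 -0.21487507]
36 16863 41.46686033485656 [ 474.86577446 -350.07687737] ((473.2167663574219, -356.375), (181.1856689453125, 146.84817504882812), 75.96544647216797)
62 988 69.0876723644318 [ 473.61332304 -354.79054025] ((473.2047119140625, -356.218994140625), (79.14262390136719, 16.026920318603516), 75.94514465332031)
```

View pics/w9.png

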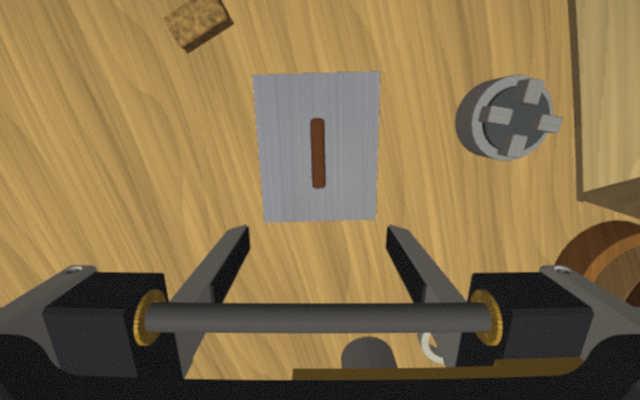

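Call:
jog_arm(deltas="20 -0.5 0 -0.026 60; 39.2 -1 20 -0.026 60; 39.2 -1 60 -0.026 60; 39.2 -1 100 -0.026 60; 39.2 -1 130 -0.026 60; 39.2 -1 142 -0.026 60; 39.2 -1 142 -0.026 60; 39.2 -1 142 -0.026 5; 39.2 -1 142 -0.026 5; 39.2 -1 142 -0.026 5", squeeze=55)

```text
clock: 15.85
eef_pos: [473.4, -356.5, 59.0]
eef_rot: [3.141, 0.0, 1.326]
wrist_force: [1.3, 0.1, 0.1]
finger_gap: 33.5
```

Call:
jog_arm(deltas="0 0 0 0 5; 0 0 0 0 5; 0 0 0 0 5; 0 0 0 0 5; 0 0 0 0 5; 0 0 -10 0 5; 0 0 -40 0 5; 0 0 -80 0 5; 0 0 -80 0 5; 0 0 -80 0 5")

```text
clock: 17.1
eef_pos: [472.8, -356.1, 137.7]
eef_rot: [-3.14, -0.001, 1.326]
wrist_force: [0.4, -0.7, -1.7]
finger_gap: 13.8
```

```bash
python3 cov.py w10 80; python3 - <<'E'
from h import *
from shot import *
im,P,C,s=shot('scene','sc10')
m=(np.abs(P[...,:2]-[474,-356]).max(-1)<120)&(P[...,2]>110)&(P[...,2]<128)
q=P[m]; A=np.c_[q[:,:2]-q[:,:2].mean(0),np.ones(len(q))]; print('plate fit',np.linalg.lstsq(A,q[:,2],rcond=None)[0],len(q),cv2.minAreaRect(q[:,:2].astype(np.float32)))
E
```

```text
17.1 [ 472.8333346  -356.05869457  137.67056557] [-3.14047464e+00 -5.27732687e-04  1.32578280e+00] 13.756578159473344 [ 0.35830212 -0.71264031 -1.73317221]
36 28879 120.54901242360242 [ 480.46845898 -321.51151658] ((475.6092529296875, -340.41363525390625), (148.41990661621094, 146.94715881347656), 75.93367767333984)
62 2515 148.17861280894678 [ 472.90392375 -351.6433565 ] ((474.0063781738281, -355.10125732421875), (77.71867370605469, 34.5992431640625), 88.69731140136719)
plate fit [-5.81396145e-03 -2.52006169e-03  1.19537881e+02] 1624 ((475.78558349609375, -352.2582092285156), (185.73837280273438, 146.49270629882812), 75.96888732910156)
```

View pics/w10.png

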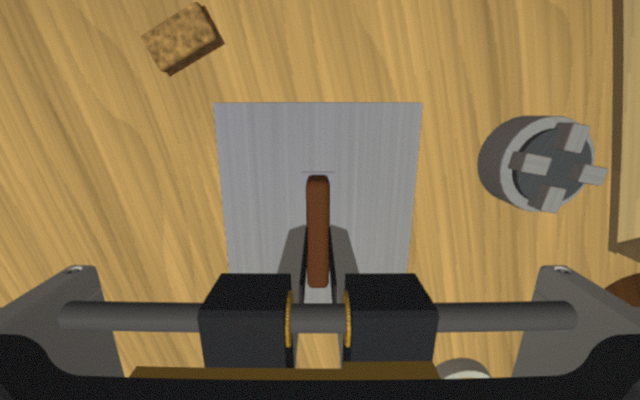

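View pics/sc10.png

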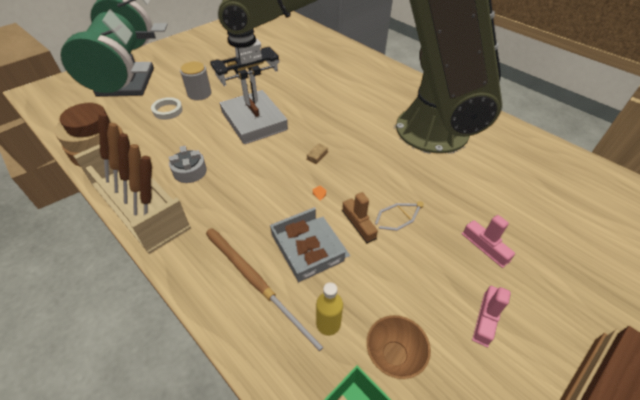

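```bash
python3 - <<'E'
from h import *
L={'wrist0':([549.73,0.031,195.878],[-3.1404289,-9.65e-5,1.5708165]),
'w3':([447.64169,120.00770,124.37969],[-3.14149876,0,1.30054296]),
'w4':([480.84346,110.44819,80.17305],[3.14147644,-1.18e-4,1.29969428]),
'w5':([538.57446,94.34010,80.37402],[3.14136941,0,1.29964206]),
'w7':([486.66422,108.95050,80.76350],[3.14131515,-1.158e-4,1.30057714])}
for n,(p,r) in L.items():
  f=np.load(n+'.npz');im=f['im'];C=cam('wrist',dict(eef_pos=p,eef_rot=r));P=cloud(f['d'],C)
  hsv=cv2.cvtColor(im,cv2.COLOR_RGB2HSV)
  m=(hsv[...,1]<70)&(P[...,2]>40)&(P[...,2]<48)&(P[...,0]>550)&(P[...,1]>-50)&(P[...,0]<740);m[290:]=False
  if n=='wrist0': m[220:]=False
  m=cv2.morphologyEx(m.astype(np.uint8),cv2.MORPH_OPEN,np.ones((2,2)))>0
  q=P[m];print(n,len(q),np.median(q[:,2]).round(1),cv2.minAreaRect(q[:,:2].astype(np.float32)))
# cover in tool frame
f=np.load('w10.npz'); C=cam('wrist',dict(eef_pos=[0,0,0],eef_rot=[np.pi,0,0])); P=cloud(f['d'],C)
im=f['im']
m=(abs(P[...,2]+17)<5); m[290:]=False
for r in range(110,280,20):
    u=np.where(m[r])[0]; u=u[(u>205)&(u<430)]; 
    print(r,u.min(),u.max(),P[r,u.min()].round(1),P[r,u.max()].round(1))
for c in (240,280,360,400):
    v=np.where(m[:,c])[0]; print(c,v.min(),P[v.min(),c].round(1))
E
```

```text
wrist0 2189 43.6 ((637.1309204101562, 67.23484802246094), (178.53982543945312, 176.42413330078125), 74.65534973144531)
w3 2945 43.6 ((592.47607421875, 66.51927947998047), (188.4017791748047, 309.0291748046875), 74.63368225097656)
w4 3102 43.6 ((614.1903076171875, 77.74021911621094), (156.60317993164062, 276.4383544921875), 74.3941650390625)
w5 3165 43.6 ((633.68603515625, 58.281700134277344), (182.95242309570312, 204.8051300048828), 74.33488464355469)
w7 3147 43.6 ((616.3870239257812, 76.76252746582031), (156.42051696777344, 269.3268127441406), 74.41383361816406)
110 214 421 [ 84.7  72.9 -16.6] [ 84.7 -71.  -17.1]
130 216 419 [ 71.1  73.  -17.5] [ 71.  -71.2 -18. ]
150 218 418 [ 57.   72.7 -16.9] [ 56.9 -71.6 -17.5]
170 220 416 [ 42.4  72.5 -16.9] [ 42.3 -71.5 -17.7]
190 220 414 [ 27.3  74.  -17. ] [ 27.2 -71.3 -17.3]
210 222 412 [ 11.2  74.2 -17.9] [ 11.2 -71.4 -17.9]
230 224 410 [ -5.1  74.  -17.5] [ -5.2 -71.3 -17.7]
250 227 408 [-22.3  73.3 -17.6] [-22.1 -71.1 -17.1]
270 229 407 [-40.   73.1 -17.1] [-40.2 -72.  -17.5]
240 102 [ 89.9  54.2 -16.1]
280 102 [ 89.8  26.9 -17.5]
360 102 [ 89.8 -28.4 -17.6]
400 102 [ 89.9 -56.1 -17.8]
```

Call:
jog_arm(deltas="30 4 0 0.01 5; 75 10 0 0.02 5; 125 16 0 0.024 5; 175 23 0 0.024 5; 225 29 0 0.024 5; 275 36 0 0.024 5; 325 42 0 0.024 5; 375 49 0 0.024 5; 420 55 0 0.024 5; 452 59 0 0.024 5")

```text
clock: 18.45
eef_pos: [640.0, 69.8, 137.0]
eef_rot: [-3.14, 0.001, 1.303]
wrist_force: [-0.7, 0.2, -1.5]
finger_gap: 13.6
```

Call:
jog_arm(deltas="0 0 0 0 5; 0 0 0 0 5; 0 0 0 0 5; 0 0 5 0 5; 0 0 10 0 5; 0 0 15 0 5; 0 0 20 0 5; 0 0 20 0 5; 0 0 20 0 5; 0 0 20 0 5")

```text
clock: 19.7
eef_pos: [640.2, 67.8, 118.7]
eef_rot: [3.141, -0.0, 1.302]
wrist_force: [0.8, 0.3, -1.7]
finger_gap: 13.4
```

```bash
python3 cov.py w11 59 640 68; python3 - <<'E'
from shot import *
im,P,C,s=shot('side','s11');im,P2,C,s=shot('scene','sc11');print(s['eef_pos'])
for P in (P,P2):
    m=(np.abs(P[...,:2]-[640,68]).max(-1)<130)&(P[...,2]>95)&(P[...,2]<107)
    q=P[m]; print(len(q),np.median(q[:,2]),cv2.minAreaRect(q[:,:2].astype(np.float32)))
E
```

```text
19.7 [640.18954564  67.84764042 118.67138147] [ 3.14123122e+00 -1.28577649e-04  1.30180053e+00] 13.363321987881593 [ 0.78761707  0.28432929 -1.70270665]
36 28870 101.50835840723346 [648.67817082 102.18257863] ((643.4545288085938, 83.28784942626953), (148.5949249267578, 147.4075927734375), 74.59331512451172)
62 2478 129.13913609924816 [640.38897132  72.41304264] ((638.4264526367188, 69.53704071044922), (78.15725708007812, 29.71112060546875), 64.63500213623047)
[640.13393628  67.81623333 118.58264249]
1114 100.96017214209763 ((637.238525390625, 66.84016418457031), (185.3592987060547, 148.48008728027344), 74.69172668457031)
3135 102.35960962100444 ((642.757080078125, 70.27706909179688), (181.47515869140625, 146.88616943359375), 74.6494140625)
```

View pics/w11.png

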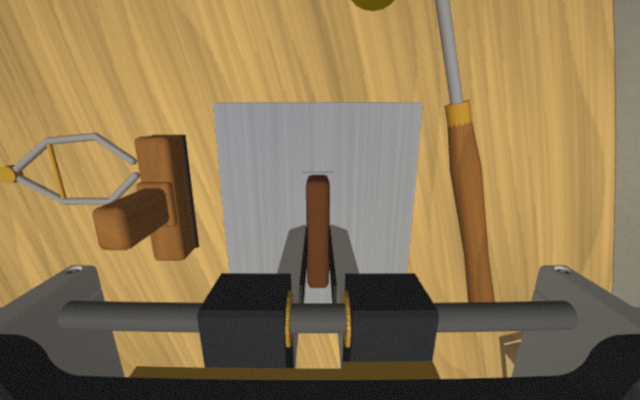

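View pics/s11.png

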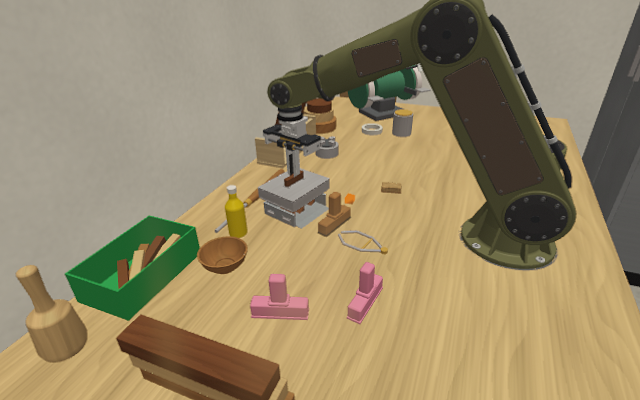

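View pics/sc11.png

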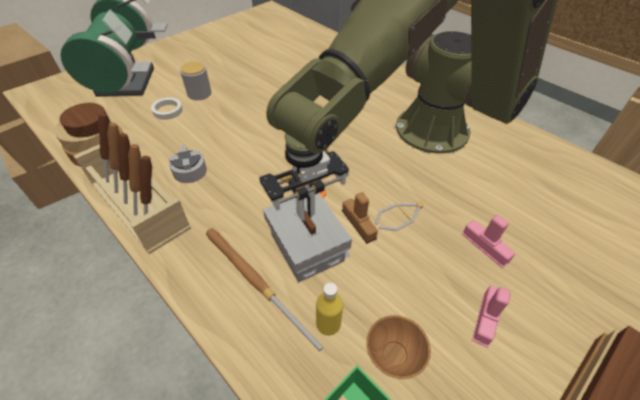

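Call:
jog_arm(deltas="0 0 5 0 5; 0 0 10 0 5; 0 0 14 0 5; 0 0 18 0 5; 0 0 22 0 5; 0 0 26 0 5; 0 0 30 0 5; 0 0 34 0 5; 0 0 34 0 5; 0 0 34 0 5")

```text
clock: 21.1
eef_pos: [640.2, 67.8, 84.6]
eef_rot: [3.141, -0.0, 1.302]
wrist_force: [-0.8, 0.6, -2.1]
finger_gap: 13.5
```

```bash
cat > chk.py <<'E'
from shot import *
import sys
s=manip.read_state();print(s['clock'],s['eef_pos'],s['eef_rot'],s['wrist_force'],s['moment'],s['finger_gap'])
for n in ('scene','side','wrist'):
    im,P,C,s=shot(n,n+sys.argv[1]); z=s['eef_pos'][2]-17.1
    m=(np.abs(P[...,:2]-[640,68]).max(-1)<115)&(abs(P[...,2]-z)<7)
    if n=='wrist': m[290:]=False
    q=P[m]; A=np.c_[q[:,:2]-q[:,:2].mean(0),np.ones(len(q))]; c=np.linalg.lstsq(A,q[:,2],rcond=None)[0]
    print(n,len(q),np.median(q[:,2]).round(1),'tilt',c[:2].round(4),cv2.minAreaRect(q[:,:2].astype(np.float32)))
E
python3 chk.py 12
```

```text
21.1 [640.15370658  67.84862563  84.56136337] [ 3.14142961e+00 -6.99233049e-05  1.30183847e+00] [-0.80814937  0.64304    -2.07468134] [-0.00265893  0.03843827 -0.02651172] 13.510425022037015
scene 2973 68.3 tilt [-0.0015 -0.0016] ((642.8070678710938, 70.17813110351562), (181.2528839111328, 146.82273864746094), 74.58162689208984)
side 1141 66.9 tilt [ 0.0028 -0.0063] ((637.7353515625, 67.29917907714844), (185.17843627929688, 149.71255493164062), 74.33782958984375)
wrist 28879 67.5 tilt [-0.0002  0.0011] ((643.1631469726562, 83.24986267089844), (148.77615356445312, 146.9708709716797), 74.58625793457031)
```

Call:
jog_arm(deltas="0 0 4 0 5; 0 0 7 0 5; 0 0 9 0 5; 0 0 11 0 5; 0 0 13 0 5; 0 0 15 0 5; 0 0 17 0 5; 0 0 19 0 5; 0 0 20 0 5; 0 0 20 0 5")

```text
clock: 22.5
eef_pos: [640.0, 68.0, 65.0]
eef_rot: [-3.141, -0.0, 1.302]
wrist_force: [-3.4, 0.9, 6.4]
finger_gap: 13.8
```

```bash
python3 chk.py 13
```

```text
22.5 [640.01056095  67.96210626  65.00176534] [-3.14144591e+00 -8.56100440e-05  1.30189802e+00] [-3.35430932  0.86123897  6.43471862] [0.13052172 0.77714391 0.01873307] 13.771195970057333
scene 2882 48.9 tilt [-0.0027 -0.0011] ((642.61083984375, 70.60655212402344), (181.94284057617188, 146.73382568359375), 74.49742126464844)
side 1158 47.4 tilt [ 0.0027 -0.007 ] ((637.5346069335938, 67.37648010253906), (181.4107208251953, 150.04864501953125), 74.81575012207031)
wrist 28894 47.9 tilt [-0.0003  0.0006] ((643.1600952148438, 83.44436645507812), (148.50917053222656, 146.73553466796875), 74.594482421875)
```

Call:
jog_arm(deltas="0 0 0.5 0 5; 0 0 1 0 5; 0 0 1.5 0 5; 0 0 1.5 0 5; 0 0 1.5 0 5; 0 0 1.5 0 5; 0 0 1.5 0 5; 0 0 1.5 0 5; 0 0 1.5 0 5; 0 0 1.5 0 5")

```text
clock: 23.9
eef_pos: [640.1, 68.0, 64.9]
eef_rot: [3.141, -0.0, 1.302]
wrist_force: [-9.9, 1.3, 19.3]
finger_gap: 13.7
```

```bash
python3 chk.py 14
```

```text
23.9 [640.06709913  67.97472211  64.87015547] [ 3.14122744e+00 -2.32832066e-04  1.30196882e+00] [-9.86478575  1.33682309 19.33886256] [0.16759619 2.07102854 0.00809079] 13.726053374755075
scene 2874 48.9 tilt [-0.0031 -0.0017] ((642.9146118164062, 70.18122863769531), (182.5079345703125, 146.39215087890625), 74.72386932373047)
side 1149 47.4 tilt [ 0.0029 -0.0059] ((637.59033203125, 66.82174682617188), (187.2783660888672, 150.1802978515625), 73.91581726074219)
wrist 28927 47.9 tilt [-0.0002  0.0007] ((643.2146606445312, 83.71623229980469), (148.05699157714844, 147.0740203857422), 74.60505676269531)
```

View pics/scene14.png

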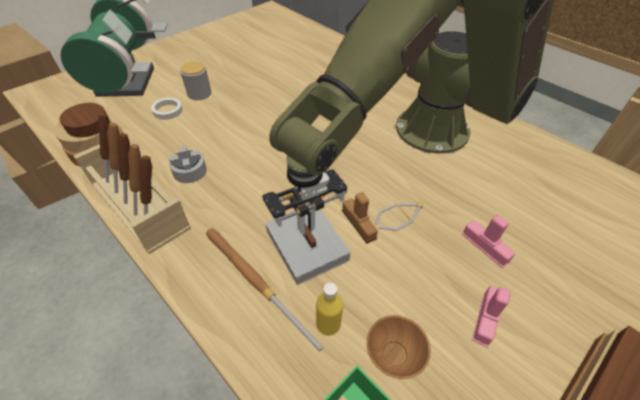

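View pics/side14.png

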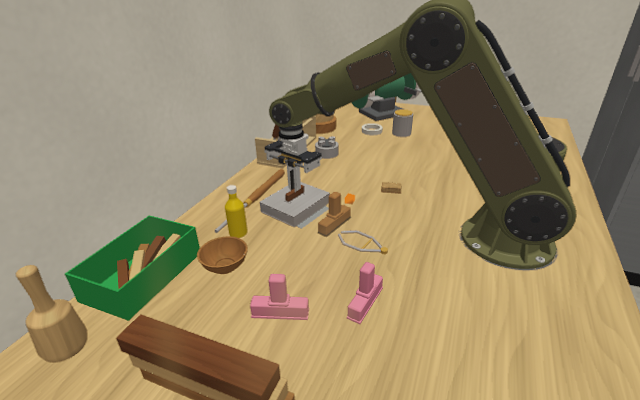

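The cover sits level on the tray at scene (308,243). The sweep stands clear at scene (360,217), and the other things look undisturbed.

```bash
python3 -c "
from cell import workorder,manip
print(workorder.sign_off()); s=manip.read_state(); print(s['clock'],s['wrist_force'],s['eef_pos'])"
```

```text
the job is handed in; nothing more can be done
None
the job is handed in; nothing more can be done
```

The job is done and handed in at about 24 s of the 72 s allowed. No verdict was reported.

I took the sweep by its grip and pushed all six segments into the tray. I kept it high over the calipers at first, then lowered it. The sweep was then set upright on the bench about 160 mm in front of the tray's centre. I fitted the cover over the tray, pressed it down past the rollers and kept pressing, with the hand still on its grip.

My last checks:
- **Segments:** before covering, they lay between x = -30 and +32 mm and y = -73 and +64 mm in the tray's frame, all lying flat.
- **Cover height:** the top plate measured 47.9 mm by the wrist camera, 48.9 by the scene camera and 47.4 by the side camera. Fully home is 48.0 mm, so the views agree within calibration.
- **Cover fit:** it was level to within 0.01 rad, its yaw agreed with the tray's to within about 0.01 rad, and its centre was within about 1 mm of the tray's.
- **Pressing force:** the wrist read 19 N, with about 10 N sideways that I left in place.
- **Bystanders:** all looked unmoved in the final pictures, but I did not measure them again.

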